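# Fit the hold-down plate on the board test nest

## Robot

A 6-joint arm with a two-finger parallel gripper is mounted at the origin on a cart in front of the work surface, level with it; the furniture and walls round the work are solid. World frame = base frame: x ahead of the robot, y to its left, z up, the work surface at z = 0. Lengths are in m, angles in rad, forces in N, time in s.
With the tool pointing down it reaches from about 0.35 to 0.85 m from the base axis. Payload 8.1 kg.
Tool frame: the origin (TCP) lies between the finger pads; the fingertips stand 11 mm ahead of it and the grasp point (between the pads) lies 8 mm behind it; y points along the fingers, x is the direction in which the jaws open and shut, and the axes are right-handed (so a half turn about y gives the same grasp; the last joint's range is limited). The gripper opens to 93 mm and grips with 3 to 60 N. Pads are 15 mm wide; open, the fingers measure 128 mm over their backs; the gripper's body (75 mm by 188 mm) begins 65 mm behind the grasp point.
Start: joints at [-1.224, 0.13, 1.488, -0, 1.523, -0.085], TCP at [0.251, -0.545, 0.23] pointing down, gripper open.
Joint ranges: [-2.96, 2.96], [-0.89, 2.26], [0.02, 2.5], [-1.34, 4.48], [0, 2.73], [-2.66, 2.66]. Speed limits (rad/s): [2.39, 2.39, 2.79, 3.14, 3.14, 3.14].

## Interface

Orientations are given as a rotation vector (axis times angle).
In Python, from plant import readout, optics, robot gives the robot as it stands.
- The arm moves only by the shell command python3 -m creep 'ROWS' [FORCE]. ROWS is JSON, a list that holds one entry, the list of rows, each a list of 7 numbers: the closure, from 0 (fully open) to 1 (shut), then the shift along the tool's x, y, z in cm, then the turn, a rotation vector about the tool's x, y, z in degrees. In form: [[[grip, x, y, z, wx, wy, wz], ...]]. A call has exactly 8 rows; each row shifts and turns the pose as measured when the row begins, along the tool's axes as they then stand; what a row does not reach is not made up. A row lasts 1/10 s, in which the tool goes at most 50 mm and 8.59 degrees, less where a joint would pass 70% of its speed; a pose out of reach is approached as far as the arm can. A call is refused whole if a number of a shift passes 5 or a number of a turn 8.59, either way. A call with a gripper value outside its range is refused whole. The fingers move at their own pace and stop on an object; FORCE is the grip in N (left out, the last holds). Time passes only in rows, so rows that do not move let the fingers close, or fill a call up. It gives the time, the measured TCP pose, the force and the opening at its end, in the units of the state.
- readout.read_state(): the state, without advancing time (a new reading comes with each control period).
- optics.read_camera(name): name is "scene" or "top"; returns a dict with "frame" (384x512x3 uint8, red, green, blue), "depth" (384x512 float32, m along the optical axis (not along the pixel's ray), 0 where there is no reading), "intrinsics" (3x3 intrinsics, pixels), "R" (3x3) and "t" (3): a world point X has camera coordinates R X + t. Camera axes: x right, y down, z forward; pixel columns grow to the right and rows downward; lengths in m; the calibration is good to about 2 mm. A picture is of the moment at which its call begins.
- robot.close_job(): hands the job in, once; it reports no verdict.
The state is a dict: "t": time; "q": joint angles; "dq": joint speeds; "joint_torque": joint torques, N m; "tool_pos": TCP position; "orientation": TCP orientation; "force": force on the tool from outside, world axes, zero at the start; "wrist_torque": the same for the moment, N m; "opening": finger opening in m.
Only numpy, scipy, OpenCV 4.12 (cv2) and the standard library are available. Lean on these libraries where they do the work, as an engineer would, in place of code of your own. Each camera call takes 0.05 s, during which the arm holds its last target. There are 200 camera calls.

## Task

Take the dark hold-down plate by its handle bar and fit it on the board test nest: lower its two holes over the nest's two locating posts, the larger hole over the thicker post, and press it home until it lies flush on both end seats and both spring buttons have snapped out above it. Feel your way and do not force it, then let go; leave the screwdriver, the side cutter and the loupe where they lie.

Things in the scene. Friction and masses are not known exactly. Their poses are not given: they have to be found in the camera images.
- fixture: Board test nest fixed to the bench: grey base 230 (x) x 190 (y) mm, two slide rods along y, on them an aluminium nest 200 (x) x 116 (y) mm with a green board between two raised end seats. Origin: centre of the base's underside, on the bench. The nest is clamped on its slide up to 15 mm either way along y from the middle; this offset is NOT reported: look or feel for it. It does not move.
- slide_middle (a point): Point of the fixture (same axes) at seat height, 61 mm above the bench, midway between the posts if the nest stood at its slide's middle. Steel locating posts on the nest: thick, diameter 18, at x = -75 mm; thin, 13, at x = +75 mm; both off by the same unreported 0 to 15 mm in +y or -y, exact in x. Tips 34 mm above the seats; the top 10 mm taper to flats of 11 and 6 mm.
- cover_grip (a point): Centre of the hold-down plate's handle, a level aluminium bar 108 (x) x 12 (y) x 12 (z) mm, free for 76 mm between its two pillars. It is 32 mm above the plate's top, 42 above its underside and 54 above the tips of the four fingers under the plate, on which it stands on the bench. Plate with handle weighs about 0.4 kg. With the plate flush on the nest this point is 103 mm above the bench.
- cover_under (a point): Centre of the plate's underside (same axes as cover_grip). Dark plate 190 (x) x 110 (y) x 10 mm with two windows. Through holes: the larger, 19.5 mm, at x = -75 mm and the smaller, 14.5 mm, at x = +75 mm, both at y = 0. The four fingers below it, 12 mm long, diameter 9, at x = +-44, y = +-34 mm, go freely between the end seats.
- button_large (a joint): Spring button of the thick post: tapered steel nose on its outer side (away from the board), 11 to 22 mm above the seat. 0 = out, 3.5 mm proud of the post; 0.0035 = pressed flush. The plate's hole pushes it in on the way down (both buttons together need a push of roughly 8 to 18 N beyond its own weight) and it snaps out over the plate, holding it, when the plate is home.
- button_small (a joint): The same spring button on the thin post, also on its outer side: 0 = out, 0.0035 = pressed flush.
- driver_mid (a point): Bystander: screwdriver lying on the bench between the plate and the nest, 162 x 19 x 18 mm; centre. Leave it where it is.
- cutter_mid (a point): Bystander: side cutter lying right of the nest, 136 x 54 x 12 mm; centre. Leave it where it is.
- loupe_mid (a point): Bystander: black eye loupe standing near the work, diameter 41, height 26 mm; centre. Leave it where it is.

How it is judged:
By the outcome, as a careful person would: the job done as asked, in the order asked, and still so for the second after the job is handed in, with the robot touching nothing.
It also fails if it takes over 54 s, if anything falls off the work surface, if the arm or the gripper's body presses on something with over 40 N, if the wrist force passes 120 N, or if a joint passes its speed limit or range.

## Working session

There is one attempt and no reset: what is moved stays moved. The work goes in short steps, Python scripts to look and compute and a shell command to move; the robot and the scene stay as the last step left them, time stands still between calls to the robot, and variables do not carry over. Pictures are saved under pics/ and viewed, about 8 in all and at most 12, crops included, and the job is handed in when it is done.

```bash
ls; mkdir -p pics
python3 - <<'E'
from plant import readout, optics
import cv2,numpy as np
print(readout.read_state())
for n in("scene","top"):
    c=optics.read_camera(n); np.savez(f"pics/{n}0.npz",**c)
    cv2.imwrite(f"pics/{n}0.png",cv2.resize(c["frame"][:,:,::-1],(800,600)))
    print(n,c["intrinsics"],c["R"],c["t"])
E
```

```text
pics
{'t': 0.0, 'q': array([-1.22439924e+00,  1.31147713e-01,  1.48925334e+00, -3.23926185e-05,
        1.52301954e+00, -8.53671487e-02]), 'dq': array([ 4.63969427e-04,  6.75218105e-04,  4.69112835e-04, -6.63180004e-04,
        1.16924633e-03, -7.51601531e-05]), 'joint_torque': array([ 1.05697272e-03, -5.59848368e+01, -4.91760635e+01,  7.68473209e-02,
        3.51317727e-02, -1.49191656e-04]), 'tool_pos': array([ 0.2509251 , -0.54440786,  0.22860973]), 'orientation': array([-1.38195224,  0.88662133, -0.88420843]), 'force': array([-0.60264598, -0.42092431, -1.33188085]), 'wrist_torque': array([-0.02180355, -0.02631431,  0.04759902]), 'opening': 0.0929008083826285}
scene [[422.50980188   0.         260.51081508]
 [  0.         422.50980188 196.6331002 ]
 [  0.           0.           1.        ]] [[-0.80358873 -0.59516589 -0.0047648 ]
 [-0.33660633  0.46105666 -0.8210499 ]
 [ 0.49085774 -0.65818259 -0.57083655]] [0.25961574 0.34300831 1.06308872]
top [[491.47126475   0.         255.33652385]
 [  0.         491.47126475 189.51141194]
 [  0.           0.           1.        ]] [[ 7.56762833e-03 -9.99970486e-01  1.32621516e-03]
 [-9.90942860e-01 -7.67711232e-03 -1.34064572e-01]
 [ 1.34070797e-01 -2.99652586e-04 -9.90971711e-01]] [-0.23500671  0.52674516  1.50061352]
```

View pics/top0.png

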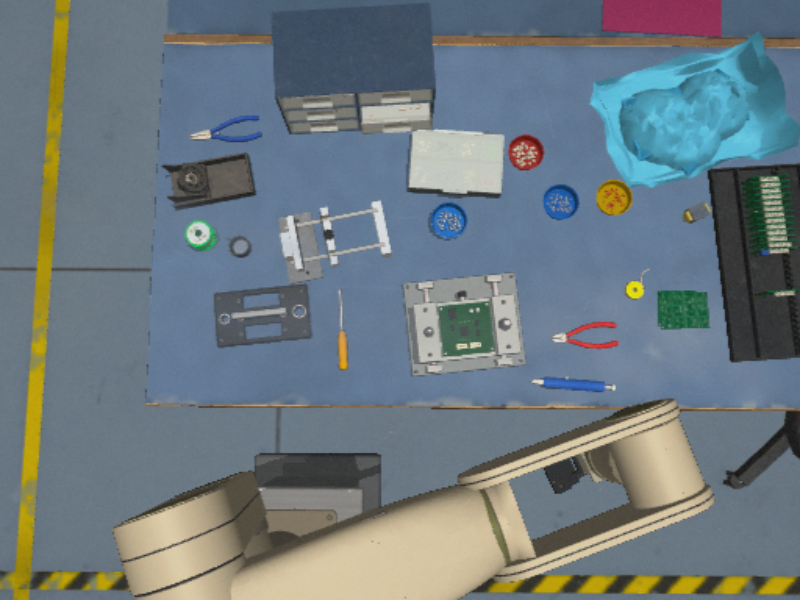

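View pics/scene0.png

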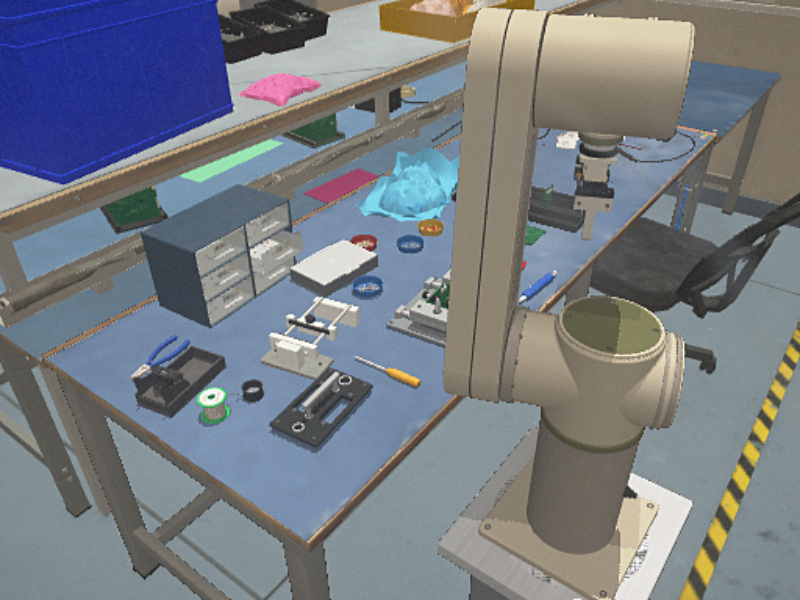

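```bash
cat > h.py <<'E'
import numpy as np,cv2
def P(c,u,v,z):   # pixel -> world point at height z
    R,t,K=c["R"],c["t"],c["intrinsics"]
    d=R.T@np.linalg.solve(K,[u,v,1.]); o=-R.T@t
    return o+d*(z-o[2])/d[2]
def cloud(c):
    K,R,t=c["intrinsics"],c["R"],c["t"]; d=c["depth"].astype(float)
    v,u=np.mgrid[:d.shape[0],:d.shape[1]]
    X=np.stack([(u-K[0,2])/K[0,0]*d,(v-K[1,2])/K[1,1]*d,d],-1)
    W=(X-t)@R; W[d==0]=np.nan; return W
E
python3 - <<'E'
from h import *
c=dict(np.load("pics/top0.npz")); f=c["frame"][:,:,::-1]
a=f[170:250,130:210]; b=f[170:250,255:335+5]
a=cv2.resize(a,None,fx=5,fy=5,interpolation=cv2.INTER_CUBIC);b=cv2.resize(b[:,:80],None,fx=5,fy=5,interpolation=cv2.INTER_CUBIC)
cv2.imwrite("pics/crop0.png",np.hstack([a,b]))
W=cloud(c); z=W[...,2]
np.set_printoptions(precision=4,suppress=True,linewidth=150)
print("bench z",np.nanmedian(z[235:245,140:200]))
sub=np.zeros(z.shape,bool); sub[175:230,132:205]=1
for lo,hi in((.015,.03),(.045,.075)):
    m=sub&(z>lo)&(z<hi); p=W[m]; 
    r=cv2.minAreaRect((p[:,:2]*1000).astype(np.float32)); print(lo,m.sum(),np.median(p[:,2]),r)
sub[:]=0; sub[170:245,250:340]=1
for lo,hi in((.005,.03),(.04,.054),(.054,.07),(.078,.11)):
    m=sub&(z>lo)&(z<hi); p=W[m]
    if len(p)>3: print(lo,m.sum(),np.median(p[:,2]),cv2.minAreaRect((p[:,:2]*1000).astype(np.float32)))
m=sub&(z>.078)
ys=W[m]; print(ys[:40], np.argwhere(m)[:40].tolist())
E
```

```text
bench z 0.0017551146101426282
0.015 1462 0.021584181247712355 ((503.5699462890625, 33.34100341796875), (132.95362854003906, 216.59893798828125), 6.453269004821777)
0.045 143 0.05884458842328816 ((490.9994812011719, 45.12076187133789), (12.654092788696289, 107.49797058105469), 5.934810638427734)
0.005 2174 0.013088346690032187 ((478.76141357421875, -356.8290710449219), (235.9795684814453, 285.0029602050781), 0.4493110179901123)
0.04 1133 0.04787321333397868 ((472.57806396484375, -361.86798095703125), (133.4224395751953, 199.1984100341797), 6.26936674118042)
0.054 1194 0.06053027128982068 ((464.3130798339844, -363.3713073730469), (116.0750732421875, 200.21644592285156), 6.367761611938477)
0.078 45 0.09078848652485075 ((462.423583984375, -364.6145935058594), (15.116701126098633, 167.475341796875), 7.244589805603027)
[[ 0.4789 -0.4346  0.0892]
 [ 0.4788 -0.4373  0.0909]
 [ 0.4792 -0.4409  0.0867]
 [ 0.4762 -0.432   0.0858]
 [ 0.475  -0.4333  0.0982]
 [ 0.4753 -0.4367  0.095 ]
 [ 0.4748 -0.439   0.0998]
 [ 0.4751 -0.4423  0.0976]
 [ 0.4732 -0.4289  0.0862]
 [ 0.4725 -0.431   0.0929]
 [ 0.
[... 586 characters left out ...]
6]
 [ 0.4575 -0.2817  0.0799]
 [ 0.4564 -0.2843  0.0923]
 [ 0.4562 -0.2872  0.0945]
 [ 0.4558 -0.29    0.099 ]
 [ 0.457  -0.2935  0.0869]
 [ 0.4535 -0.2813  0.0912]
 [ 0.4538 -0.2845  0.0879]
 [ 0.4537 -0.2874  0.0892]] [[204, 323], [204, 324], [204, 325], [205, 322], [205, 323], [205, 324], [205, 325], [205, 326], [206, 321], [206, 322], [206, 323], [206, 324], [206, 325], [206, 326], [206, 327], [207, 321], [207, 322], [207, 323], [207, 324], [207, 325], [207, 326], [208, 322], [208, 323], [208, 324], [208, 325], [208, 326], [209, 323], [209, 324], [209, 325], [210, 273], [210, 274], [210, 275], [211, 272], [211, 273], [211, 274], [211, 275], [211, 276], [212, 272], [212, 273], [212, 274]]
```

View pics/crop0.png

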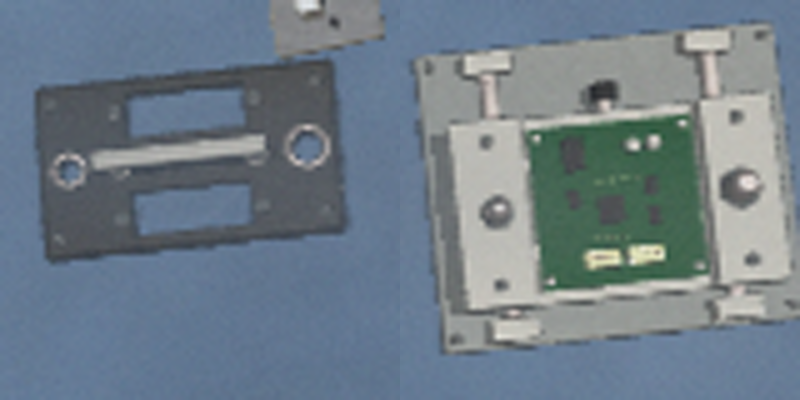

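Run:
```python
from h import *
np.set_printoptions(precision=4,suppress=True,linewidth=150)
c=dict(np.load("pics/top0.npz")); W=cloud(c)
print("cam",-c["R"].T@c["t"])
k=lambda x,o:(x+.5)/5-.5+o
s=P(c,k(69,130),k(171,170),.022); l=P(c,k(307,130),k(147,170),.022)
print("holes s,l",s,l,np.linalg.norm(s-l),"mid",(s+l)/2,"ang",np.degrees(np.arctan2(-(s-l)[0],(s-l)[1])))
for n,(cu,cv) in {"plate":((191,187.6),0)}.items() if 0 else []: pass
# bar ends from crop
a=P(c,k(94,130),k(160,170),.06); b=P(c,k(265,130),k(143,170),.06); print("bar",a,b,np.linalg.norm(a-b),(a+b)/2)
# plate corners at top
q=[P(c,k(u,130),k(v,170),.022) for u,v in((37,90),(331,60),(345,228),(50,258))]
q=np.array(q);print("plate corners",q.mean(0),cv2.minAreaRect((q[:,:2]*1000).astype(np.float32)))
# posts
z=W[...,2]
pp=[]
for r in((200,215,266,282),(198,213,316,332)):
    w=W[r[0]:r[1],r[2]:r[3]].reshape(-1,3); w=w[w[:,2]>.084]; e=cv2.minEnclosingCircle((w[:,:2]*1000).astype(np.float32)); print("post",len(w),w.mean(0),e); pp.append(w.mean(0))
d=pp[0]-pp[1]; print(np.degrees(np.arctan2(-d[0],d[1])),np.linalg.norm(d[:2]),(pp[0]+pp[1])/2)
for n,u,v,h in(("thinflat",497,208,.095),("thickflat",744,186,.095)): print(n,P(c,k(u,255) if 0 else (u-400+.5)/5-.5+255,k(v,170),h))
q=np.array([P(c,(u-400+.5)/5-.5+255,k(v,170),.061) for u,v in((449,128),(769,94),(790,278),(466,308))]);print("seat corners",q.mean(0),cv2.minAreaRect((q[:,:2]*1000).astype(np.float32)))
q=np.array([P(c,(u-400+.5)/5-.5+255,k(v,170),.012) for u,v in((414,60),(772,24),(800,318),(444,352))]);print("base corners",q.mean(0),cv2.minAreaRect((q[:,:2]*1000).astype(np.float32)))
from scipy.spatial.transform import Rotation as Ro
from plant import readout
print(Ro.from_rotvec(readout.read_state()["orientation"]).as_matrix())
# driver, loupe etc heights along path
```

```text
cam [ 0.3226 -0.2305  1.558 ]
holes s,l [0.4824 0.1202 0.022 ] [ 0.4987 -0.0289  0.022 ] 0.1499656431674081 mid [0.4905 0.0457 0.022 ] ang 6.2488957005166865
bar [0.4853 0.0965 0.06  ] [ 0.4966 -0.008   0.06  ] 0.10510901933949275 [0.491  0.0442 0.06  ]
plate corners [0.4908 0.0439 0.022 ] ((490.7270812988281, 43.94296646118164), (106.90948486328125, 186.1295166015625), 6.347563743591309)
post 14 [ 0.4552 -0.288   0.0913] ((455.21649169921875, -287.41796875), 6.322809219360352)
post 26 [ 0.4714 -0.4365  0.0924] ((471.76348876953125, -436.77008056640625), 8.559649467468262)
6.226254383769347 0.14938033464111147 [ 0.4633 -0.3622  0.0918]
thinflat [ 0.4556 -0.2872  0.095 ]
thickflat [ 0.4699 -0.4349  0.095 ]
seat corners [ 0.4632 -0.3628  0.061 ] ((463.8453369140625, -362.715087890625), (113.57789611816406, 198.1885528564453), 5.755648136138916)
base corners [ 0.4768 -0.3602  0.012 ] ((476.6287841796875, -361.5110168457031), (187.36746215820312, 229.47207641601562), 6.20263671875)
[[ 0.4185 -0.0005  0.9082]
 [-0.9082  0.0015  0.4185]
 [-0.0016 -1.      0.0001]]
```

```bash
cat >> h.py <<'E'
from scipy.spatial.transform import Rotation as Ro
def delta(x,y,z,head=6.2):
    """print shift (cm) and turn (deg) in tool axes from the pose now to TCP x,y,z, jaw heading head, pointing down"""
    from plant import readout
    s=readout.read_state(); R=Ro.from_rotvec(s["orientation"]); h=np.radians(head)
    X=np.array([np.cos(h),np.sin(h),0]);Y=np.array([0,0,-1.]);T=Ro.from_matrix(np.stack([X,Y,np.cross(X,Y)],1))
    np.set_printoptions(precision=3,suppress=True,linewidth=150)
    p=s["tool_pos"]
    print("t %.2f"%s["t"],"pos",p*1e3,"F",s["force"],"M",s["wrist_torque"],"open %.4f"%s["opening"])
    print("shift cm",R.inv().apply(np.array([x,y,z])-p)*100,"turn deg",np.degrees((R.inv()*T).as_rotvec()),"q6 %.2f"%s["q"][5])
E
python3 - <<'E'
from h import *
W=cloud(dict(np.load("pics/top0.npz"))).reshape(-1,3)
for n,a in{"plate":(.36,.62,-.06,.15),"path":(.3,.58,-.3,0),"nest":(.3,.6,-.48,-.25)}.items():
    w=W[(W[:,0]>a[0])&(W[:,0]<a[1])&(W[:,1]>a[2])&(W[:,1]<a[3])]; i=w[:,2].argmax(); print(n,w[i])
E
python3 -m creep '[[[0,0,0,0,0,-8.5,0],[0,0,0,0,0,-8.5,0],[0,0,0,0,0,-8.5,0],[0,0,0,0,0,-8.5,0],[0,0,0,0,0,-8.5,0],[0,0,0,0,0,-8.5,0],[0,0,0,0,0,-8.5,0],[0,0,0,0,0,-8.5,0]]]' 30
python3 -c "
from h import *
delta(.4907,.0447,.18)"
```

```text
plate [ 0.58507524 -0.03347979  0.07483583]
path [ 0.45582672 -0.28999507  0.09903543]
nest [ 0.4716381  -0.43573829  0.10170213]
t: 0.9
tool_pos: [0.25, -0.5418, 0.2235]
orientation: [-1.56, -0.048, 0.053]
force: [-0.9, 1.6, 0.1]
opening: 0.0928
t 0.90 pos [ 250.013 -541.839  223.505] F [-0.852  1.553  0.117] M [-0.068 -0.058 -0.026] open 0.0928
shift cm [27.803  4.847 56.939] turn deg [-0.584 -2.514 -0.153] q6 -1.29
```

```bash
python3 -m creep '[[[0,2.1,0.3,4.4,0,-0.3,0],[0,2.1,0.3,4.4,0,-0.3,0],[0,2.1,0.3,4.4,0,-0.3,0],[0,2.1,0.3,4.4,0,-0.3,0],[0,2.1,0.3,4.4,0,-0.3,0],[0,2.1,0.3,4.4,0,-0.3,0],[0,2.1,0.3,4.4,0,-0.3,0],[0,2.1,0.3,4.4,0,-0.3,0]]]'
python3 -c "
from h import *
delta(.4907,.0447,.18)"
```

```text
t: 1.7
tool_pos: [0.3848, -0.1698, 0.1971]
orientation: [-1.553, -0.077, 0.088]
force: [1.3, -0.1, -0.6]
opening: 0.0931
t 1.70 pos [ 384.849 -169.812  197.054] F [ 1.291 -0.097 -0.572] M [-0.022 -0.108  0.001] open 0.0931
shift cm [12.793  1.964 20.189] turn deg [-0.941 -0.163 -0.326] q6 -0.65
```

```bash
python3 -m creep '[[[0,2.2,0.3,3.5,-0.2,0,-0.1],[0,2.2,0.3,3.5,-0.2,0,-0.1],[0,2.2,0.3,3.5,-0.2,0,-0.1],[0,2.2,0.3,3.5,-0.2,0,-0.1],[0,2.2,0.3,3.3,-0.1,0,0],[0,1.8,0.3,2.8,-0.1,0,0],[0,0,0,0,0,0,0],[0,0,0,0,0,0,0]]]'
python3 -c "
from h import *
delta(.4907,.0447,.08)"
```

```text
t: 2.5
tool_pos: [0.4919, 0.0601, 0.1772]
orientation: [-1.57, -0.089, 0.089]
force: [0.1, -0.3, 1.3]
opening: 0.0929
t 2.50 pos [491.893  60.091 177.219] F [ 0.077 -0.267  1.325] M [-0.048 -0.082  0.054] open 0.0929
shift cm [-0.287  9.723 -1.511] turn deg [ 0.03   0.295 -0.033] q6 -0.09
```

```bash
python3 -m creep '[[[0,-0.1,2,-0.7,0,0.1,0],[0,-0.1,2,-0.6,0,0.1,0],[0,0,2,-0.2,0,0,0],[0,0,2,0,0,0,0],[0,0,1.5,0,0,0,0],[0,0,0,0,0,0,0],[0,0,0,0,0,0,0],[0,0,0,0,0,0,0]]]'
python3 -c "
from h import *
delta(.4907,.0447,.046)"
```

```text
t: 3.3
tool_pos: [0.4898, 0.0374, 0.0806]
orientation: [-1.571, -0.08, 0.081]
force: [-1.3, 0.3, 0.4]
opening: 0.093
t 3.30 pos [489.756  37.368  80.574] F [-1.279  0.253  0.411] M [-0.015 -0.083 -0.013] open 0.0930
shift cm [0.17  3.456 0.727] turn deg [ 0.122 -0.323 -0.016] q6 -0.13
```

```bash
python3 -m creep '[[[0,0.1,1,0.3,0,-0.1,0],[0,0,1,0.2,0,-0.1,0],[0,0,0.8,0,0,0,0],[0,0,0.3,0,0,0,0],[0,0,0,0,0,0,0],[0,0,0,0,0,0,0],[0,0,0,0,0,0,0],[0,0,0,0,0,0,0]]]'
python3 -c "
from h import *
delta(.4907,.0447,.046)"
```

```text
t: 4.1
tool_pos: [0.492, 0.0429, 0.0492]
orientation: [-1.572, -0.087, 0.081]
force: [0.2, -0.3, 0.7]
opening: 0.0928
t 4.10 pos [492.004  42.85   49.211] F [ 0.215 -0.332  0.718] M [ 0.012 -0.069  0.032] open 0.0928
shift cm [-0.111  0.32   0.199] turn deg [ 0.148 -0.083  0.196] q6 -0.12
```

```bash
python3 -m creep '[[[0,-0.1,0.3,0.2,0,0,0],[0,0,0,0,0,0,0],[0.6,0,0,0,0,0,0],[0.9,0,0,0,0,0,0],[1,0,0,0,0,0,0],[1,0,0,0,0,0,0],[1,0,0,0,0,0,0],[1,0,0,0,0,0,0]]]' 20
python3 -c "
from h import *
delta(.4907,.0447,.046)"
```

```text
t: 4.9
tool_pos: [0.4913, 0.0448, 0.0467]
orientation: [-1.572, -0.088, 0.08]
force: [0.4, -0.1, 0.2]
opening: 0.0496
t 4.90 pos [491.331  44.85   46.742] F [ 0.407 -0.057  0.226] M [-0.033 -0.08   0.031] open 0.0496
shift cm [-0.065  0.074 -0.008] turn deg [ 0.159 -0.086  0.281] q6 -0.12
```

```bash
python3 -m creep '[[[1,0,0,0,0,0,0],[1,0,0,0,0,0,0],[1,0,0,0,0,0,0],[1,0,0,0,0,0,0],[1,0,0,0,0,0,0],[1,0,0,0,0,0,0],[1,0,0,0,0,0,0],[1,0,0,0,0,0,0]]]' 45
python3 -c "
from h import *
delta(.4907,.0447,.18)"
```

```text
t: 5.7
tool_pos: [0.4914, 0.0448, 0.0467]
orientation: [-1.572, -0.088, 0.08]
force: [0.9, -0.3, -0.4]
opening: 0.0116
t 5.70 pos [491.422  44.805  46.735] F [ 0.913 -0.279 -0.412] M [-0.045 -0.06   0.006] open 0.0116
shift cm [ -0.005 -13.327  -0.04 ] turn deg [ 0.16  -0.091  0.29 ] q6 -0.12
```

```bash
python3 -m creep '[[[1,0,-0.5,0,0,0,0],[1,0,-1.5,0,0,0,0],[1,0,-2.5,0,0,0,0],[1,0,-2.5,0,0,0,0],[1,0,-2.5,0,0,0,0],[1,0,-2.5,0,0,0,0],[1,0,-1,0,0,0,0],[1,0,0,0,0,0,0]]]' 45
python3 - <<'E'
from h import *
from plant import optics
delta(.4635,-.3625,.18)
c=optics.read_camera("top"); np.savez("pics/lift.npz",**c)
s=optics.read_camera("scene")
a=cv2.resize(c["frame"][130:250,100:260,::-1],(600,450),interpolation=cv2.INTER_CUBIC)
b=cv2.resize(s["frame"][160:320,100:312,::-1],(600,450),interpolation=cv2.INTER_CUBIC)
cv2.imwrite("pics/lift.png",cv2.resize(np.hstack([a,b]),(800,300)))
E
```

```text
t: 6.5
tool_pos: [0.4851, 0.0452, 0.1765]
orientation: [-1.571, -0.077, 0.091]
force: [0.2, 0.6, -5.3]
opening: 0.0115
t 6.50 pos [485.061  45.191 176.536] F [ 0.229  0.561 -5.305] M [-0.055 -0.116  0.008] open 0.0115
shift cm [ -6.487  -0.242 -40.308] turn deg [ 0.067 -0.088 -0.503] q6 -0.12
```

View pics/lift.png

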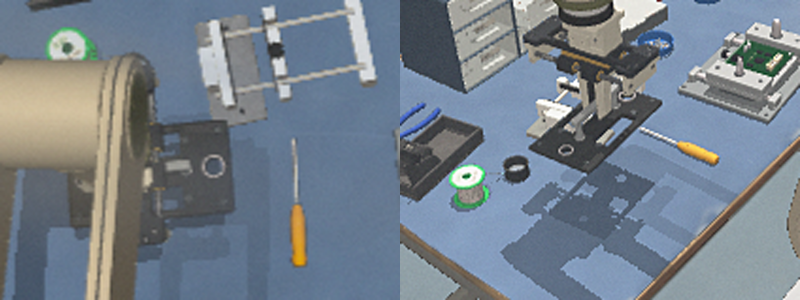

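```bash
python3 -m creep '[[[1,-0.2,0,-1,0,0,0],[1,-0.4,0,-2.5,0,0,0],[1,-0.6,0,-3.5,0,0,0],[1,-0.6,0,-3.5,0,0,-0.1],[1,-0.6,0,-3.5,0,0,-0.1],[1,-0.6,0,-3.5,0,0,0],[1,-0.6,0,-3.5,0,0,0],[1,-0.6,0,-3.5,0,0,0]]]' 45
python3 - <<'E'
from h import *
delta(.4640,-.3625,.18)
E
```

```text
t: 7.4
tool_pos: [0.4598, -0.2099, 0.1612]
orientation: [-1.564, -0.069, 0.111]
force: [0.4, -0.5, -4.3]
opening: 0.0114
t 7.40 pos [ 459.831 -209.855  161.239] F [ 0.414 -0.528 -4.267] M [-0.032 -0.115 -0.033] open 0.0114
shift cm [ -1.384  -1.943 -15.199] turn deg [-0.384  0.372 -1.53 ] q6 -0.64
```

```bash
python3 -m creep '[[[1,-0.2,-0.5,-3,-0.1,0.1,-0.5],[1,-0.2,-0.5,-3,-0.1,0.1,-0.4],[1,-0.2,-0.5,-3,-0.1,0,-0.3],[1,-0.2,-0.3,-2.5,0,0,-0.2],[1,-0.1,0,-1.5,0,0,0],[1,0,0,-0.5,0,0,0],[1,0,0,0,0,0,0],[1,0,0,0,0,0,0]]]' 45
python3 - <<'E'
from h import *
delta(.4640,-.3625,.18)
E
```

```text
t: 8.2
tool_pos: [0.4556, -0.3539, 0.1653]
orientation: [-1.556, -0.067, 0.096]
force: [0.0, 0.7, -5.5]
opening: 0.0115
t 8.20 pos [ 455.633 -353.933  165.342] F [ 0.016  0.741 -5.549] M [-0.055 -0.071 -0.022] open 0.0115
shift cm [ 0.717 -1.492 -0.917] turn deg [-0.834 -0.247 -1.005] q6 -0.85
```

```bash
python3 -m creep '[[[1,0.3,0,-0.4,-0.4,-0.1,-0.5],[1,0.2,0,-0.3,-0.3,-0.1,-0.4],[1,0.1,0,-0.2,-0.2,0,-0.2],[1,0.1,0.5,0,0,0,0],[1,0,0.5,0,0,0,0],[1,0,0.5,0,0,0,0],[1,0,0,0,0,0,0],[1,0,0,0,0,0,0]]]' 45
python3 - <<'E'
from h import *
from plant import optics
delta(.4640,-.3625,.134)
c=optics.read_camera("top"); np.savez("pics/n1.npz",**c)
s=optics.read_camera("scene"); np.savez("pics/n1s.npz",**s)
a=cv2.resize(c["frame"][160:250,240:360,::-1],(800,600),interpolation=cv2.INTER_CUBIC)
b=cv2.resize(s["frame"][130:250,220:380,::-1],(800,600),interpolation=cv2.INTER_CUBIC)
cv2.imwrite("pics/n1.png",cv2.resize(np.hstack([a,b]),(800,300)))
E
```

```text
t: 9.0
tool_pos: [0.4651, -0.3589, 0.1483]
orientation: [-1.57, -0.091, 0.086]
force: [0.5, 0.3, -3.9]
opening: 0.0115
t 9.00 pos [ 465.125 -358.881  148.257] F [ 0.539  0.275 -3.918] M [-0.043 -0.11   0.021] open 0.0115
shift cm [-0.156  1.426 -0.346] turn deg [0.059 0.235 0.166] q6 -0.86
```

View pics/n1.png

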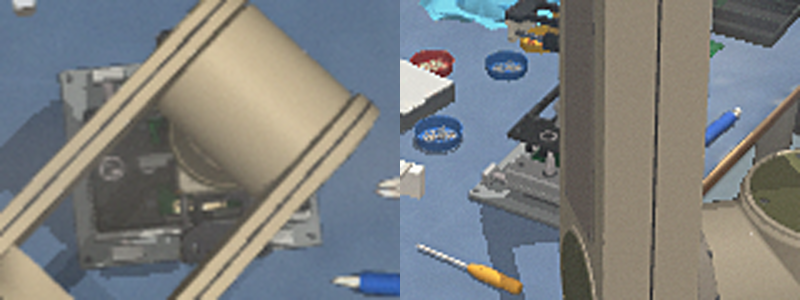

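```bash
python3 -m creep '[[[1,-0.1,0.4,-0.2,0,0.1,0],[1,-0.1,0.4,-0.2,0,0.1,0],[1,0,0.2,0,0,0,0],[1,0,0,0,0,0,0],[1,0,0,0,0,0,0],[1,0,0,0,0,0,0],[1,0,0,0,0,0,0],[1,0,0,0,0,0,0]]]' 45
python3 - <<'E'
from h import *
from plant import optics,readout
delta(.4640,-.3625,.134)
c=optics.read_camera("top"); np.savez("pics/n2.npz",**c)
s=optics.read_camera("scene"); np.savez("pics/n2s.npz",**s)
st=readout.read_state();R=Ro.from_rotvec(st["orientation"]).as_matrix()
H=st["tool_pos"]+R@[0,.024,.075]; print("hole top expected",H)
for n,k in(("top",c),("scene",s)):
    def pr(X):
        q=k["R"]@X+k["t"]; q=k["intrinsics"]@q; return q[:2]/q[2]
    print(n,"hole px",pr(H),"thin tip px",pr(np.array([.4560,-.2878,.095])))
def crop(k,u,v): return cv2.resize(k["frame"][v-18:v+18,u-24:u+24,::-1],(400,300),interpolation=cv2.INTER_CUBIC)
q=[]
for k in(c,s):
    p=k["intrinsics"]@(k["R"]@H+k["t"]); u,v=(p[:2]/p[2]).round().astype(int); print("crop centre",u,v); q.append(crop(k,u,v))
cv2.imwrite("pics/n2.png",np.hstack(q))
E
```

```text
t: 9.9
tool_pos: [0.4636, -0.364, 0.1381]
orientation: [-1.571, -0.088, 0.082]
force: [-0.1, -0.5, -3.7]
opening: 0.0115
t 9.90 pos [ 463.623 -363.993  138.061] F [-0.065 -0.527 -3.729] M [-0.053 -0.05   0.023] open 0.0115
shift cm [0.052 0.406 0.145] turn deg [ 0.102 -0.009  0.203] q6 -0.86
hole top expected [ 0.456 -0.289  0.114]
top hole px [275.024 210.608] thin tip px [274.21  211.059]
scene hole px [280.021 185.457] thin tip px [279.53  190.342]
crop centre 275 211
crop centre 280 185
```

View pics/n2.png

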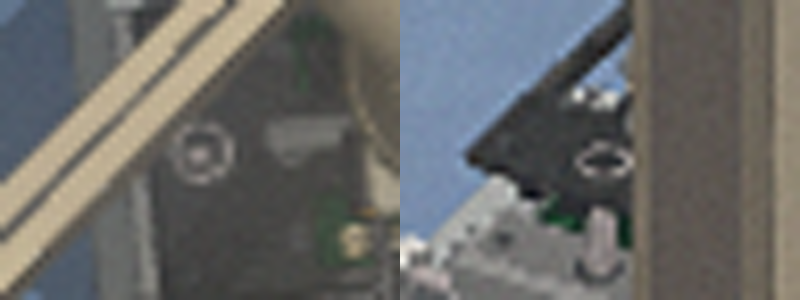

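```bash
python3 -m creep '[[[1,0.1,0.1,0,0,0,0.1],[1,0,0.2,0,0,0,0.1],[1,0,0.2,0,0,0,0],[1,0,0.2,0,0,0,0],[1,0,0.2,0,0,0,0],[1,0,0.2,0,0,0,0],[1,0,0.2,0,0,0,0],[1,0,0,0,0,0,0]]]' 45
python3 - <<'E'
from h import *
delta(.4648,-.364,.117)
E
```

```text
t: 10.8
tool_pos: [0.4646, -0.3637, 0.1235]
orientation: [-1.571, -0.085, 0.085]
force: [-0.0, -0.4, -5.1]
opening: 0.0114
t 10.80 pos [ 464.616 -363.692  123.538] F [-0.026 -0.441 -5.089] M [-0.027 -0.189  0.022] open 0.0114
shift cm [ 0.015  0.654 -0.032] turn deg [ 0.08  -0.002 -0.033] q6 -0.86
```

```bash
python3 -m creep '[[[1,0,0.1,0,0,0,0],[1,0,0.1,0,0,0,0],[1,0,0.1,0,0,0,0],[1,0,0.1,0,0,0,0],[1,0,0.1,0,0,0,0],[1,0,0.1,0,0,0,0],[1,0,0,0,0,0,0],[1,0,0,0,0,0,0]]]' 45
python3 - <<'E'
from h import *
delta(.4648,-.364,.117)
E
```

```text
t: 11.6
tool_pos: [0.4647, -0.3638, 0.1173]
orientation: [-1.571, -0.085, 0.085]
force: [0.4, 0.6, -3.8]
opening: 0.0112
t 11.60 pos [ 464.736 -363.845  117.282] F [ 0.364  0.575 -3.777] M [-0.031 -0.066  0.019] open 0.0112
shift cm [ 0.005  0.028 -0.016] turn deg [ 0.098 -0.005 -0.015] q6 -0.86
```

```bash
python3 -m creep '[[[1,0,0.1,0,0,0,0],[1,0,0.1,0,0,0,0],[1,0,0.1,0,0,0,0],[1,0,0.1,0,0,0,0],[1,0,0.1,0,0,0,0],[1,0,0.1,0,0,0,0],[1,0,0,0,0,0,0],[1,0,0,0,0,0,0]]]' 55
python3 - <<'E'
from h import *
delta(.4648,-.364,.095)
E
```

```text
t: 12.4
tool_pos: [0.4653, -0.3644, 0.1123]
orientation: [-1.572, -0.086, 0.084]
force: [-0.6, 0.2, -1.9]
opening: 0.0115
t 12.40 pos [ 465.259 -364.39   112.318] F [-0.604  0.215 -1.906] M [0.113 0.003 0.011] open 0.0115
shift cm [-0.043  1.732  0.049] turn deg [0.181 0.001 0.049] q6 -0.86
```

```bash
python3 -m creep '[[[1,0,0.15,0,0,0,0],[1,0,0.15,0,0,0,0],[1,0,0.15,0,0,0,0],[1,0,0.15,0,0,0,0],[1,0,0.15,0,0,0,0],[1,0,0.15,0,0,0,0],[1,0,0.15,0,0,0,0],[1,0,0.1,0,0,0,0]]]' 55
python3 - <<'E'
from h import *
delta(.4648,-.364,.095)
E
```

```text
t: 13.2
tool_pos: [0.4657, -0.365, 0.1104]
orientation: [-1.574, -0.087, 0.084]
force: [-4.8, 3.3, 4.9]
opening: 0.0115
t 13.20 pos [ 465.673 -364.96   110.442] F [-4.814  3.26   4.921] M [ 0.726  0.885 -0.05 ] open 0.0115
shift cm [-0.079  1.543  0.113] turn deg [0.304 0.018 0.095] q6 -0.86
```

```bash
python3 -m creep '[[[1,-0.06,0.05,0.07,0.2,0,0.1],[1,-0.04,0.1,0.05,0.2,0,0.1],[1,-0.04,0.15,0.04,0.2,0,0.1],[1,-0.03,0.2,0.03,0.2,0,0.1],[1,-0.03,0.2,0.03,0.2,0,0.1],[1,-0.03,0.2,0.03,0.2,0,0.1],[1,-0.03,0.2,0.03,0.2,0,0.1],[1,-0.03,0.2,0.03,0.2,0,0.1]]]' 60
python3 - <<'E'
from h import *
delta(.4648,-.364,.095)
E
```

```text
t: 14.0
tool_pos: [0.4658, -0.3657, 0.1069]
orientation: [-1.555, -0.08, 0.09]
force: [-1.9, 1.2, 7.1]
opening: 0.0112
t 14.00 pos [ 465.805 -365.668  106.877] F [-1.885  1.203  7.142] M [0.521 0.492 0.003] open 0.0112
shift cm [-0.075  1.191  0.159] turn deg [-0.854  0.019 -0.324] q6 -0.87
```

```bash
python3 -m creep '[[[1,-0.03,0.2,0.05,-0.3,0,-0.1],[1,-0.03,0.2,0.05,-0.2,0,-0.1],[1,-0.03,0.2,0.05,-0.1,0,0],[1,-0.03,0.2,0.04,0,0,0],[1,-0.03,0.2,0.04,0,0,0],[1,-0.03,0.2,0.04,0,0,0],[1,-0.03,0.2,0.04,0,0,0],[1,-0.03,0.1,0.04,0,0,0]]]' 60
python3 - <<'E'
from h import *
delta(.4648,-.364,.095)
E
```

```text
t: 14.8
tool_pos: [0.4651, -0.3644, 0.0984]
orientation: [-1.569, -0.086, 0.083]
force: [-3.2, 2.0, 7.2]
opening: 0.0112
t 14.80 pos [ 465.08  -364.431   98.376] F [-3.23   2.035  7.215] M [ 0.234  0.107 -0.018] open 0.0112
shift cm [-0.024  0.338  0.046] turn deg [-0.025 -0.008  0.118] q6 -0.86
```

```bash
python3 -m creep '[[[1,-0.03,0.2,0.04,0,0,0],[1,-0.03,0.2,0.04,0,0,0],[1,-0.02,0.2,0.03,0,0,0],[1,-0.02,0.2,0.03,0,0,0],[1,-0.02,0.2,0.03,0,0,0],[1,-0.02,0.2,0.02,0,0,0],[1,-0.02,0.2,0.02,0,0,0],[1,-0.02,0.2,0.02,0,0,0]]]' 60
python3 - <<'E'
from h import *
delta(.4648,-.364,.095)
E
```

```text
t: 15.6
tool_pos: [0.4653, -0.3639, 0.0956]
orientation: [-1.574, -0.091, 0.082]
force: [-9.6, 7.7, 18.8]
opening: 0.0115
t 15.60 pos [ 465.275 -363.932   95.618] F [-9.577  7.748 18.81 ] M [ 0.921  1.3   -0.003] open 0.0115
shift cm [-0.048  0.062 -0.001] turn deg [0.305 0.111 0.305] q6 -0.86
```

```bash
python3 -m creep '[[[1,-0.02,0.2,0,0.1,0,0.1],[1,-0.02,0.25,0,0.1,0,0.1],[1,-0.02,0.25,0,0,0,0],[1,-0.02,0.25,0,0,0,0],[1,0,0.1,0,0,0,0],[1,0,0,0,0,0,0],[1,0,0,0,0,0,0],[1,0,0,0,0,0,0]]]' 60
python3 - <<'E'
from h import *
from plant import optics
delta(.4648,-.364,.095)
c=optics.read_camera("top"); np.savez("pics/n3.npz",**c)
s=optics.read_camera("scene"); np.savez("pics/n3s.npz",**s)
def crop(k,u,v): return cv2.resize(k["frame"][v-18:v+18,u-24:u+24,::-1],(400,300),interpolation=cv2.INTER_CUBIC)
cv2.imwrite("pics/n3.png",np.hstack([crop(c,275,211),crop(s,280,195)]))
E
```

```text
t: 16.4
tool_pos: [0.4653, -0.364, 0.0957]
orientation: [-1.573, -0.09, 0.086]
force: [-2.2, 2.3, 5.9]
opening: 0.0114
t 16.40 pos [ 465.307 -363.971   95.711] F [-2.155  2.334  5.917] M [ 0.156  0.286 -0.038] open 0.0114
shift cm [-0.051  0.071  0.003] turn deg [0.216 0.211 0.142] q6 -0.86
```

View pics/n3.png

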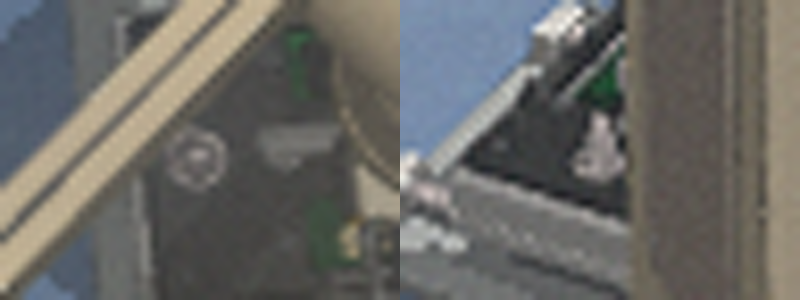

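```bash
python3 -m creep '[[[0.8,0,0,0,0,0,0],[0.5,0,0,0,0,0,0],[0.3,0,0,0,0,0,0],[0.3,0,0,0,0,0,0],[0.3,0,-0.5,0,0,0,0],[0.3,0,-1,0,0,0,0],[0.3,0,-2,0,0,0,0],[0.3,0,-2.5,0,0,0,0]]]' 20
python3 -m creep '[[[0.3,0,-3,0,0,0,0],[0.3,0,-3,0,0,0,0],[0.3,0,-2,-1,0,0,0],[0.3,0,-1,-3,0,0,0],[0.3,0,0,-4,0,0,0],[0.3,0,0,-4,0,0,0],[0.3,0,0,-4,0,0,0],[0.3,0,0,-4,0,0,0]]]'
```

```text
t: 17.3
tool_pos: [0.4633, -0.3621, 0.1531]
orientation: [-1.567, -0.086, 0.089]
force: [-0.8, 0.5, 0.0]
opening: 0.0647
t: 18.1
tool_pos: [0.4906, -0.5648, 0.2661]
orientation: [-1.581, -0.102, 0.084]
force: [-0.1, -0.5, 1.0]
opening: 0.065
```

```bash
python3 -m creep '[[[0.3,-2,0,-3,0,0,0],[0.3,-3,0,-3,0,0,0],[0.3,-3,0,-2,0,0,0],[0.3,-3,0,0,0,0,0],[0.3,-2,0,0,0,0,0],[0.3,0,0,0,0,0,0],[0.3,0,0,0,0,0,0],[0.3,0,0,0,0,0,0]]]'
python3 - <<'E'
from h import *
from plant import optics
c=optics.read_camera("top"); np.savez("pics/n4.npz",**c)
s=optics.read_camera("scene"); np.savez("pics/n4s.npz",**s)
W=cloud(c); z=W[...,2]; np.set_printoptions(precision=4,suppress=True)
# plate plane fit around top z .071
C=np.array([.4648,-.364]);a=np.radians(6.2);ex=np.array([-np.sin(a),np.cos(a)]);ey=-np.array([np.cos(a),np.sin(a)])
d=W[...,:2]-C; X=d@ex;Y=d@ey
m=(abs(X)<.09)&(abs(Y)<.05)&(z>.064)&(z<.08); A=np.c_[X[m],Y[m],np.ones(m.sum())]
print("plane slope x,y, height",np.linalg.lstsq(A,z[m],rcond=None)[0],m.sum())
for lo,hi in((-.095,-.088),(-.062,-.055),(.055,.062),(.088,.095)):
    k=m&(X>lo)&(X<hi);print(lo,k.sum(),np.median(z[k]))
m=(abs(X)<.06)&(abs(Y)<.012)&(z>.095);print("bar top",np.median(z[m]),cv2.minAreaRect((W[m][:,:2]*1000).astype(np.float32)))
a=cv2.resize(c["frame"][165:255,250:350,::-1],(500,450),interpolation=cv2.INTER_CUBIC)
b=cv2.resize(s["frame"][150:240,240:300,::-1],(300,450),interpolation=cv2.INTER_CUBIC)
cv2.imwrite("pics/n4.png",np.hstack([a,b]))
E
```

```text
t: 18.9
tool_pos: [0.3659, -0.6683, 0.269]
orientation: [-1.584, -0.101, 0.081]
force: [1.2, 0.6, -0.5]
opening: 0.0651
plane slope x,y, height [0.0008 0.0009 0.0711] 1275
-0.095 18 0.07117117808384293
-0.062 73 0.07066968137450523
0.055 75 0.07159635932187744
0.088 23 0.07080238263960187
bar top 0.10805238295913891 ((464.934814453125, -362.2171325683594), (12.168572425842285, 105.62589263916016), 6.389716148376465)
```

View pics/n4.png

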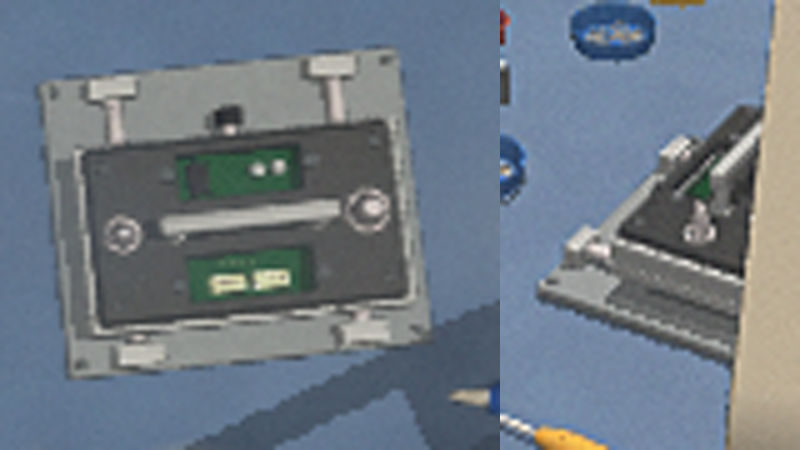

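Run:
```python
from h import *
from plant import robot,readout
a=np.load("pics/top0.npz")["frame"].astype(int);b=np.load("pics/n4.npz")["frame"].astype(int)
d=abs(a-b).sum(2)
for n,(u,v) in{"driver":(219,210),"cutter":(375,215),"loupe":(154,157)}.items(): 
    r=d[v-28:v+28,u-24:u+24] if n!="loupe" else d[v-9:v+9,u-9:u+9]; print(n,(r>90).sum(),r.size)
print(readout.read_state()["t"]); robot.close_job()
```

```text
driver 63 2688
cutter 676 2688
loupe 0 324
19.0
the job is handed in; nothing more can be done
```

I fitted the hold-down plate on the nest, let go, backed the arm clear and handed the job in at t = 19 s. I gripped the plate by its bar, with the larger hole over the thick post. I pushed it down in steps of about 1–2.5 mm, until it stopped hard with a push of about 23 N.

**Last checks:**
- **Seating:** the plate's top measures 71.1 mm above the bench (71 expected) and tilts less than 0.1°. The bar's top is at 108 mm (109 expected), and its centre lies over the nest.
- **Contact:** the robot was touching nothing when I handed in.
- **Buttons:** I did not see them directly, because at about 3 mm per pixel they are too small, and I did no pull test. That they snapped out is inferred from the hard stop and from the plate lying flat at seat height at both ends.
- **Loupe:** its patch of the before/after top picture did not change.
- **Screwdriver and cutter:** the screwdriver's patch changed slightly (63 of 2688 pixels). The cutter's changed more (676 of 2688), probably because the arm's shadow falls there in the last picture. The arm stayed well above both, but I did not measure their positions again.

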